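Set a rotary inspection table to its scale line and lock it

ROBOT

A 6-joint arm with a two-finger parallel gripper is mounted at the origin on a cart in front of the work surface, level with it; the furniture and walls round the work are solid. World frame = base frame: x ahead of the robot, y to its left, z up, the work surface at z = 0. Lengths are in mm, angles in rad, forces in N, time in s.
With the tool pointing down it reaches from about 350 to 975 mm from the base axis. Payload 7.1 kg.
Tool frame: the origin (TCP) lies between the finger pads; the fingertips stand 25 mm ahead of it and the grasp point (between the pads) lies 6 mm ahead of it; z points along the fingers, y is the line along which they close (so a half turn about z gives the same grasp; the last joint's range is limited). The gripper opens to 88 mm and grips with 3 to 60 N. Pads are 20 mm wide; open, the fingers measure 115 mm over their backs; the gripper's body (75 mm by 178 mm) begins 61 mm behind the grasp point.
Start: joints at [1.227, 0.423, 1.63, -0, 1.089, -0.019], TCP at [199.418, 592.315, 247.675] pointing down, gripper open.
Joint ranges: [-3, 3], [-0.9, 2.11], [0.09, 2.58], [-1.31, 4.45], [0.11, 2.69], [-2.54, 2.54]. Speed limits (rad/s): [2.39, 2.39, 3.01, 3.14, 3.14, 3.14].

INTERFACE

Orientations are given as a unit quaternion [x, y, z, w].
In Python, from workcell import arm, optics gives the robot as it stands.
- The arm moves only by the shell command python3 -m pendant 'ROWS' [OPENING]. ROWS is a JSON object of lists of equal length, an entry for each row: "offset": the shift along the world's x, y, z in cm, a list of three; "dr": the turn, a rotation vector about the world's x, y, z in rad, a list of three. In form: {"offset": [[tx, ty, tz], ...], "dr": [[rx, ry, rz], ...]}. A call has 1 to 20 rows; each row is the pose to reach, as a shift and turn from the pose commanded when the call began; what a row does not reach only later rows make up. A row lasts 1/8 s, in which the tool goes at most 62.5 mm and 10.7 degrees, less where a joint would pass 70% of its speed; a pose out of reach is approached as far as the arm can. A call with a gripper value outside its range is refused whole. OPENING is the opening, from -1 (shut) to 1 (fully open), so that 0 is half open, set as the call begins (- or left out, the last holds). The fingers move at their own pace and stop on an object; the grip force is fixed at half the most. Time passes only in rows, so rows that repeat a pose let the fingers close. It gives the time, the measured TCP pose, the force, the opening and the grip force at its end, in the units of the state.
- arm.get_obs(): the state, without advancing time (a new reading comes with each control period).
- optics.camera(name): name is "side" or "top" or "wrist"; returns a dict with "frame" (420x560x3 uint8, red, green, blue), "depth" (420x560 float32, mm along the optical axis (not along the pixel's ray), 0 where there is no reading), "intrinsics" (3x3 intrinsics, pixels), "k1" (the pictures are not rectified: a ray, as slopes to the right and down, at radius r is drawn at 1 + k1 r^2 times it, then the intrinsics apply), "R" (3x3) and "t" (3): a world point X has camera coordinates R X + t. Camera axes: x right, y down, z forward; pixel columns grow to the right and rows downward; lengths in mm; the calibration is good to about 2 mm. A picture is of the moment at which its call begins.
- arm.sign_off(): hands the job in; it is judged then, once.
The state is a dict: "time_s": time; "joint_positions": joint angles; "dq": joint speeds; "tau": joint torques, N m; "position": TCP position; "tool_rot": TCP orientation; "force": force on the tool from outside, world axes, zero at the start; "moment": the same for the moment, N m; "width": opening from 0.0 (shut) to 1.0 (fully open); "grip_force": force on a finger pad.
Only numpy, scipy, OpenCV 4.12 (cv2) and the standard library are available. Lean on these libraries where they do the work, as an engineer would, in place of code of your own. Each camera call takes 0.05 s, during which the arm holds its last target. There are 200 camera calls.

TASK

Push the post of the round turntable with a fingertip until the index mark on its plate lines up with the one long line of the scale ring around it, and let it rest there. Then, with the table so set, press the round button of the small switch box beside it fully down to lock the setting, and let go. Only push and press: do not take the post between the fingers, press the button only once the marks line up, and do not move the loose things lying about.

Things in the scene. Friction and masses are not known exactly. Their poses are not given: they have to be found in the camera images.
- table_center (a point): Centre of the turntable, on its axis, on the top face of the plate (29 mm above the worktop). The turntable stands on a fixed round grey foot, 224 mm across, 20 mm high, which does not move. It stands in another place, turned another way, each time.
- turntable (a joint): Angle of the turntable about its upright axis, rad, growing anticlockwise seen from above, limits -2.3 and 2.3. It has no spring: it stays where it is left (friction, about 2 N at the post). The plate is a steel disc 170 mm across; a small relay board, 50 x 70 mm and up to 17 mm high, is fixed to its middle and turns with it. The value that lines the marks up differs each time, and always lies above the starting value (anticlockwise), 0.6 to 2.0 rad from it.
- index_mark (a point): Outer end of the index mark, at the rim of the plate, 86.5 mm from the axis, 29 mm above the worktop. The mark is a black radial line 4 mm wide and 20 mm long on the bare steel of the plate, diametrically opposite the post. It turns with the plate.
- target_line (a point): Inner end of the target scale line, 86.5 mm from the axis, 25.5 mm above the worktop. The fixed aluminium scale ring (216 mm across, its face 4 mm below the plate's) round the plate has black radial lines every 10 degrees; the target is the only long, broad one (18 mm long, 4 mm wide, in the middle of the 19 lines); the others are 7 mm long and thin. The ring does not move; its direction differs each time.
- post_top (a point): Centre of the top of the black post by which the turntable is pushed round, 62 mm above the worktop. The post is upright and round, 16 mm in diameter (24 mm at its foot, for the lowest 3 to 5 mm), 33 mm high above the plate (29 to 62 mm above the worktop), 68 mm from the axis, fixed to the plate opposite the index mark. Any point 10 to 30 mm above the plate can be pushed sideways.
- lock_button (a joint): Travel of the lock button, m: 0 is up, 0.006 is fully down. It springs back when released; fully down takes 4 N.
- lock_button_top (a point): Centre of the top of the lock button: a grey round push button, 34 mm in diameter, that is pressed straight down, on a fixed grey switch box 74 x 74 x 30 mm. The box stands left or right of the turntable.
- flux_tin: Loose flat round tin with yellow lid, 51 mm across, 20 mm high, beside the turntable on the side opposite to the switch box; leave alone. Origin at the centre of its underside.
- screw_tray: Loose round metal dish of screws, 78 mm across, 16 mm high, near the robot, right or left of the middle; leave alone. Origin at the centre of its underside.
- tape_black: Loose roll of black tape, 60 mm across, 18 mm high, near the robot, left or right of the middle; leave alone. Origin at the centre of its underside.
- driver_red: Loose red-handled screwdriver, 215 mm long, 28 mm thick, lying at the right, pointing away from the robot or nearly so; leave alone. Origin under its middle.
- side_cutter: Loose blue-handled side cutter, 143 x 57 x 14 mm, lying behind to the left; leave alone. Origin under its middle.

How it is judged:
By the outcome, as a careful person would: the job done as asked, in the order asked, and still so for the second after the job is handed in, with the robot touching nothing.
It also fails if it takes over 48 s, if anything falls off the work surface, if the arm or the gripper's body presses on something with over 40 N, if the wrist force passes 120 N, or if a joint passes its speed limit or range.

## Working session

There is one attempt and no reset: what is moved stays moved. The work goes in short steps, Python scripts to look and compute and a shell command to move; the robot and the scene stay as the last step left them, time stands still between calls to the robot, and variables do not carry over. Pictures are saved under pics/ and viewed, at most 10 in all, crops included, and the job is handed in when it is done.

```bash
mkdir -p pics; cat > h.py <<'E'
import numpy as np,cv2
from workcell import arm,optics
def snap(n,f):
    c=optics.camera(n); cv2.imwrite(f,c["frame"][:,:,::-1]); np.savez(f[:-4]+'.npz',**c); return c
def ray(c,u,v):
    K=np.array(c["intrinsics"]);k=float(c["k1"])
    d=np.array([(u-K[0,2])/K[0,0],(v-K[1,2])/K[1,1]]);s=d.copy()
    for _ in range(30): s=d/(1+k*(s@s))
    R=np.array(c["R"]);return -R.T@np.array(c["t"]),R.T@np.array([s[0],s[1],1])
def onz(c,u,v,z):
    o,d=ray(c,u,v);return o+d*(z-o[2])/d[2]
def px(c,X):
    p=np.array(c["R"])@np.array(X,float)+np.array(c["t"]);s=p[:2]/p[2];s=s*(1+float(c["k1"])*(s@s));K=np.array(c["intrinsics"])
    return np.array([K[0,0]*s[0]+K[0,2],K[1,1]*s[1]+K[1,2]])
E
python3 - <<'E'
from h import *
print(arm.get_obs())
for n in("top","side"):
    c=snap(n,f"pics/{n}0.png");print(n,-c["R"].T@c["t"],c["intrinsics"],c["k1"])
E
```

```text
{'time_s': 0.0, 'joint_positions': array([ 1.22696475e+00,  4.23827601e-01,  1.63065395e+00,  6.84344944e-06,
        1.08862018e+00, -1.89810295e-02]), 'dq': array([-0.00096504,  0.00188217,  0.00031326,  0.00302076, -0.00041006,
        0.00251415]), 'tau': array([-2.44815337e-04, -5.44622862e+01, -2.73673064e+01,  6.43524248e-02,
        2.25731445e-02, -1.01015480e-04]), 'position': array([199.27191145, 591.84840986, 246.92410797]), 'tool_rot': array([ 1.61713552e-01,  9.86837452e-01, -7.41608972e-04, -1.39108936e-04]), 'force': array([ 0.62963482, -0.23459565,  0.12604663]), 'moment': array([0.00884578, 0.03027504, 0.01650026]), 'grip_force': 0.0, 'width': 1.002553991956659}
top [ 385.88155435  -66.60385466 1175.81531403] [[499.09000082   0.         283.28495722]
 [  0.         499.09000082 206.76035871]
 [  0.           0.           1.        ]] 0.039836420411847526
side [  597.82942874 -1323.48999149   703.22418531] [[534.18353607   0.         273.53030834]
 [  0.         534.18353607 217.06939209]
 [  0.           0.           1.        ]] -0.08443437957744651
```

View pics/top0.png

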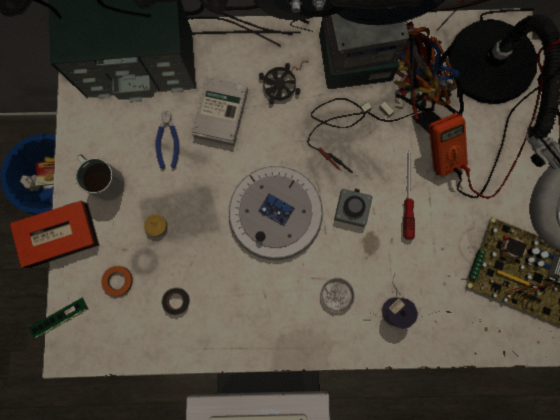

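View pics/side0.png

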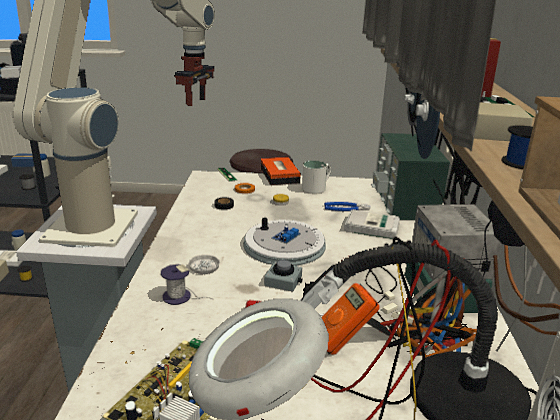

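The top view shows the turntable at about (276,212), the post at (260,236), the switch box at (354,207), the tin at (155,226), the tape at (176,301) and the tray at (338,294). The side view shows the arm well away. Next I'll measure the marks on an enlarged crop.

```bash
python3 - <<'E'
from h import *
c=dict(np.load("pics/top0.npz"));f=c["frame"][:,:,::-1]
cv2.imwrite("pics/crop.png",cv2.resize(f[155:270,220:380],None,fx=5,fy=5,interpolation=cv2.INTER_CUBIC))
g=f.max(2)
for p in[(276,212),(260,236),(354,207)]:print(p,onz(c,*p,30),c["depth"][p[1],p[0]])
print(c["R"])
# bright ring outline -> centre
m=((g>120)).astype(np.uint8);m[:, :215]=0;m[:,335:]=0;m[:155]=0;m[268:]=0
E
```

```text
(276, 212) [558.08075795 -51.29951922  30.        ] 1153.9059
(260, 236) [503.07678849 -13.27945143  30.        ] 1113.0431
(354, 207) [ 565.52755655 -232.67266127   30.        ] 1134.3516
[[-0.02342805 -0.99972329 -0.00211481]
 [-0.98705724  0.02346682 -0.15864212]
 [ 0.15864785 -0.00162924 -0.98733389]]
```

View pics/crop.png

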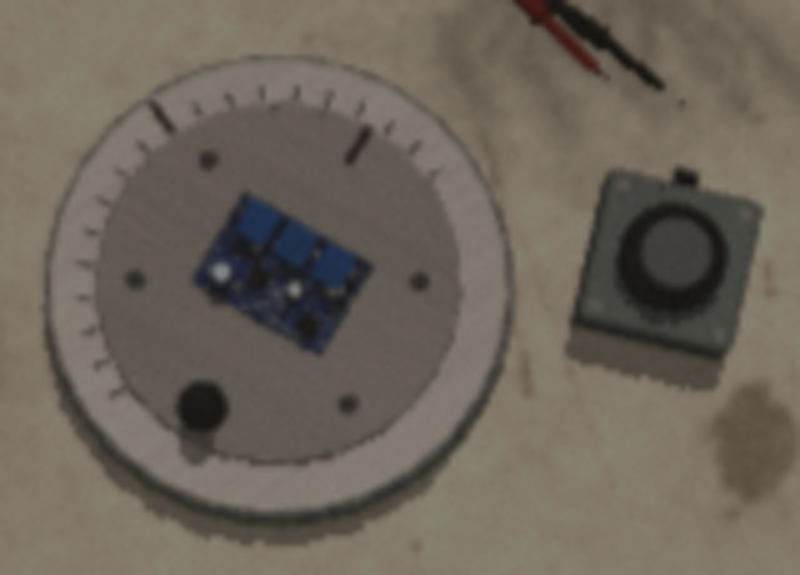

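The crop (5x, origin (220,155)) shows the index mark at about (358,145), the long target line at (162,117), the post top at (203,407), the button at (676,252) and the plate bolts, whose midpoint is about (278,281). I'll turn these into world positions.

```bash
cat > m.py <<'E'
from h import *
def w(c,x,y,z): return onz(c,220+(x+.5)/5-.5,155+(y+.5)/5-.5,z)
def dark(f,x0,x1,y0,y1,T,zoom=5):
    g=cv2.resize(f[155:270,220:380],None,fx=5,fy=5,interpolation=cv2.INTER_CUBIC).max(2)[y0:y1,x0:x1]
    ys,xs=np.nonzero(g<T);return x0+xs.mean(),y0+ys.mean(),len(xs)
E
python3 - <<'E'
from m import *
c=dict(np.load("pics/top0.npz"));f=c["frame"]
B=[dark(f,x-15,x+15,y-15,y+15,75) for x,y in[(208,160),(348,403),(135,280),(419,282)]]
P=[w(c,b[0],b[1],29) for b in B];C=np.mean(P,0);print(C,[np.linalg.norm(p-C) for p in P])
i=dark(f,340,376,120,170,70);t=dark(f,147,179,97,136,70);p=dark(f,175,230,380,432,45);b=dark(f,610,735,195,312,55)
I=w(c,*i[:2],29);T=w(c,*t[:2],25);Q=w(c,*p[:2],62);print(i,t,p)
ang=lambda X:np.arctan2(*(X-C)[[1,0]])
for n,X in zip("ITQ",(I,T,Q)):print(n,X,np.linalg.norm((X-C)[:2]),ang(X))
for z in(30,45,55):print("btn",w(c,676,252,z))
d=c["depth"]
for u,v in[(355,205),(354,206),(344,193+20),(260,236)]:
    o,r=ray(c,u,v);print(u,v,o+r*d[v,u])
ys,xs=np.mgrid[185:230,330:378]
for n,reg in(("tin",(155,226,20)),("tray",(338,294,16)),("tape",(176,301,18))):print(n,onz(c,*reg))
E
```

```text
[561.2325608  -49.08400468  29.        ] [np.float64(65.87703713972006), np.float64(66.16512224081269), np.float64(66.19833099657353), np.float64(65.99237037069395)]
(np.float64(357.6502463054187), np.float64(145.60344827586206), 406) (np.float64(161.98360655737704), np.float64(117.94535519125682), 183) (np.float64(201.7462772050401), np.float64(407.7789232531501), 1746)
I [624.4097191  -88.16464072  29.        ] 74.287612990208 -0.5539751922053356
T [640.73031528   3.61651188  25.        ] 95.37943914892881 0.5854030917704047
Q [499.45667409 -14.64957856  62.        ] 70.72474730359991 2.633079064971791
btn [ 570.18684741 -234.74363501   30.        ]
btn [ 567.77408563 -232.54249781   45.        ]
btn [ 566.16557777 -231.07507302   55.        ]
355 205 [ 566.440582   -231.79019106   53.22302122]
354 206 [ 564.4442199  -229.64479489   51.62178367]
344 213 [ 552.02666088 -208.9099075    29.81516624]
260 236 [499.32947344 -14.98449807  66.63741969]
tin [533.37737886 230.88371811  20.        ]
tray [ 367.42027772 -188.78137379   16.        ]
tape [360.70438182 180.50009693  18.        ]
```

```bash
python3 -m pendant '{"offset":[[6,-6,-2],[12,-12,-4],[16,-20,-6],[20,-30,-8],[26,-40,-8],[29.9,-50,-8],[29.9,-56,-8],[29.9,-56,-8],[29.9,-56,-8],[29.9,-56,-8],[29.9,-56,-8],[29.9,-56,-8],[29.9,-56,-8]],"dr":[[0,0,0],[0,0,0.1],[0,0,0.2],[0,0,0.325],[0,0,0.325],[0,0,0.325],[0,0,0.325],[0,0,0.325],[0,0,0.325],[0,0,0.325],[0,0,0.325],[0,0,0.325],[0,0,0.325]]}' -1
```

```text
time_s: 1.72
position: [497.9, 32.8, 167.5]
tool_rot: [-0.0, 1.0, 0.0, -0.0]
force: [-0.2, 0.8, -0.5]
width: 0.004
grip_force: 0.0
```

```bash
python3 -m pendant '{"offset":[[0,0,-5],[0,0,-8],[0,0,-10],[0,0,-10],[0,0,-10]],"dr":[[0,0,0],[0,0,0],[0,0,0],[0,0,0],[0,0,0]]}'
python3 - <<'E'
from h import *
print(arm.get_obs()["position"])
a=snap("top","pics/t1.png");b=snap("wrist","pics/w1.png")
cv2.imwrite("pics/both.png",cv2.resize(np.hstack([a["frame"],b["frame"]])[:,:,::-1],(800,300)))
E
```

```text
time_s: 2.35
position: [498.6, 33.1, 68.3]
tool_rot: [-0.001, 1.0, 0.0, 0.0]
force: [0.3, 0.1, 0.3]
width: 0.006
grip_force: 0.0
[498.61785981  33.11002818  68.31530583]
```

View pics/both.png

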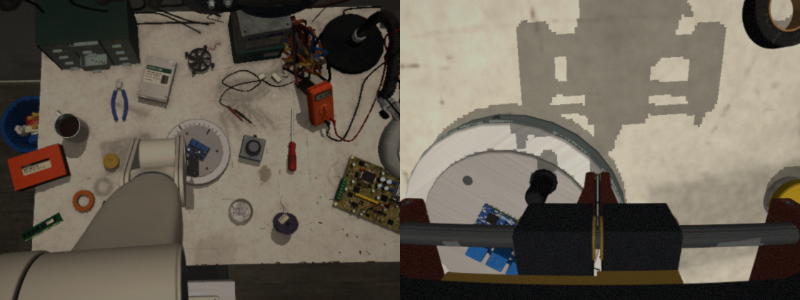

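The top picture shows the tool at the +y side of the post with the index side still in view. In the wrist view the post is at about (541,182) of the montage, beside the shut fingertips. Now the first push.

```bash
python3 -m pendant '{"offset":[[0,-1,0],[0,-2,0],[0,-2.6,0],[0,-3.2,0],[0,-3.8,0],[0,-4.4,0],[0,-5,0],[0,-5.6,0],[0,-6.2,0],[0,-6.8,0],[0,-7.3,0],[0,-7.7,0],[0,-8,0],[0,-8.2,0],[0,-8.3,0],[0,-8.3,0]],"dr":[[0,0,0],[0,0,0],[0,0,0],[0,0,0],[0,0,0],[0,0,0],[0,0,0],[0,0,0],[0,0,0],[0,0,0],[0,0,0],[0,0,0],[0,0,0],[0,0,0],[0,0,0],[0,0,0]]}'
python3 - <<'E'
from h import *
a=snap("top","pics/t2.png");cv2.imwrite("pics/c2.png",cv2.resize(a["frame"][155:270,220:380,::-1],None,fx=5,fy=5,interpolation=cv2.INTER_CUBIC))
E
```

```text
time_s: 4.45
position: [498.6, -50.8, 67.8]
tool_rot: [-0.0, 1.0, -0.0, 0.0]
force: [0.3, -0.2, -1.5]
width: 0.003
grip_force: 0.2
```

View pics/c2.png

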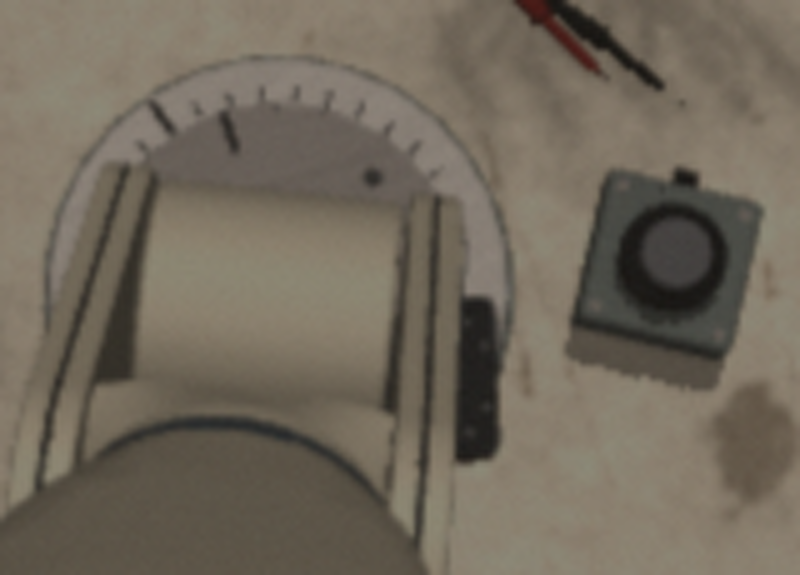

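The index mark is now at about (230,133) in the crop, with the target at (162,117). The view of both is clear, so I'll measure what remains.

```bash
cat > rem.py <<'E'
import sys
from m import *
def rem(c,box,tag=""):
    f=c["frame"];C=np.array([561.23,-49.08,29])
    i=dark(f,*box,70);t=dark(f,147,179,97,136,70)
    I=w(c,*i[:2],29);T=w(c,*t[:2],25.5)
    a=[np.arctan2(*(X-C)[[1,0]]) for X in(I,T)]
    r=a[1]-a[0];th=a[0]+np.pi
    print(tag,i,"r",np.linalg.norm((I-C)[:2]),"angles",a,"remain",r,"postY now/goal",-49.08+68*np.sin(th),-49.08+68*np.sin(th+r))
E
python3 - <<'E'
from rem import *
rem(dict(np.load("pics/t2.npz")),(210,250,108,160))
E
```

```text
(np.float64(229.0447284345048), np.float64(131.57188498402556), 313) r 74.38411985661101 angles [np.float64(0.2873471281986601), np.float64(0.5855444370461375)] remain 0.29819730884747736 postY now/goal -68.3518204118674 -86.66041788655181
```

```bash
python3 -m pendant '{"offset":[[0,-0.3,0],[0,-0.7,0],[0,-1.1,0],[0,-1.4,0],[0,-1.55,0],[0,-1.6,0],[0,-1.6,0],[0,-1.6,0]],"dr":[[0,0,0],[0,0,0],[0,0,0],[0,0,0],[0,0,0],[0,0,0],[0,0,0],[0,0,0]]}'
python3 - <<'E'
from rem import *
c=snap("top","pics/t3.png");rem(c,(160,205,119,160))
cv2.imwrite("pics/c3.png",cv2.resize(c["frame"][165:195,230:290,::-1],None,fx=12,fy=12,interpolation=cv2.INTER_CUBIC))
E
```

```text
time_s: 5.5
position: [497.9, -66.7, 67.6]
tool_rot: [-0.0, 1.0, -0.0, -0.0]
force: [0.8, 0.4, -0.4]
width: 0.004
grip_force: 0.4
 (np.float64(185.0169014084507), np.float64(140.71267605633804), 355) r 79.35069726694604 angles [np.float64(0.5548550477388383), np.float64(0.5852984180453162)] remain 0.030443370306477924 postY now/goal -84.903766778057 -86.64647436795764
```

View pics/c3.png

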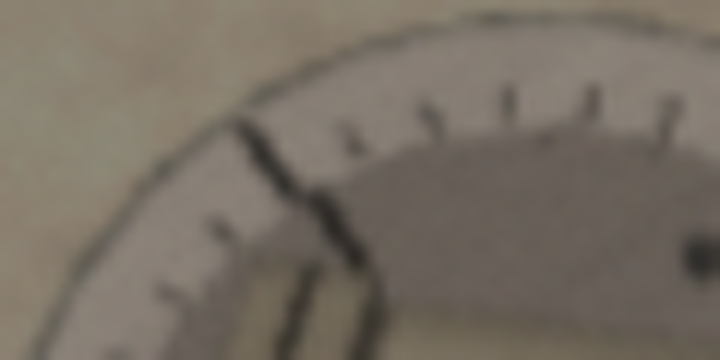

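```bash
python3 - <<'E'
from rem import *
c=dict(np.load("pics/t3.npz"))
for b in [(176,200,133,152),(174,200,134,148)]: rem(c,b)
E
```

```text
(np.float64(187.71134020618555), np.float64(141.91237113402062), 194) r 78.1799183264816 angles [np.float64(0.5452862912664637), np.float64(0.5852984180453162)] remain 0.040012126778852575 postY now/goal -84.3490761616922 -86.64647436795764
 (np.float64(186.8181818181818), np.float64(140.37062937062936), 143) r 79.03062574260512 angles [np.float64(0.5447867804496308), np.float64(0.5852984180453162)] remain 0.040511637595685435 postY now/goal -84.32003092282943 -86.64647436795764
```

```bash
python3 -m pendant '{"offset":[[0,-0.1,0],[0,-0.18,0],[0,-0.22,0],[0,-0.22,0],[0,-0.22,0],[0,0.5,0],[0,2,0],[0,3,0],[0,3,4],[0,3,9],[0,3,12],[0,-2,12],[2,-7,12],[5,-12,12],[6.8,-16.4,12],[6.8,-16.4,12],[6.8,-16.4,12],[6.8,-16.4,12]],"dr":[[0,0,0],[0,0,0],[0,0,0],[0,0,0],[0,0,0],[0,0,0],[0,0,0],[0,0,0],[0,0,0],[0,0,0],[0,0,0],[0,0,0],[0,0,0],[0,0,0],[0,0,0],[0,0,0],[0,0,0],[0,0,0]]}'
python3 - <<'E'
from rem import *
c=snap("top","pics/t4.png")
for b in [(172,200,133,157),(174,200,134,148)]: rem(c,b)
w_=snap("wrist","pics/w4.png")
x=cv2.resize(c["frame"][155:270,220:380],(540,388),interpolation=cv2.INTER_CUBIC)
y=cv2.resize(w_["frame"],(259,388//2))
z=np.zeros((388,259,3),np.uint8);z[:194]=y
cv2.imwrite("pics/c4.png",np.hstack([x,z])[:,:,::-1])
E
```

```text
time_s: 7.8
position: [565.9, -229.2, 187.5]
tool_rot: [-0.001, 1.0, 0.0, -0.0]
force: [0.3, 0.6, -0.1]
width: 0.009
grip_force: 0.0
 (np.float64(182.70722433460077), np.float64(144.56653992395437), 263) r 78.41314570722241 angles [np.float64(0.5791135373460683), np.float64(0.5847684924200239)] remain 0.0056549550739556365 postY now/goal -86.29519154925012 -86.61643226694096
 (np.float64(180.36054421768708), np.float64(140.89795918367346), 147) r 80.49193096948348 angles [np.float64(0.5781669480856884), np.float64(0.5847684924200239)] remain 0.006601544334335574 postY now/goal -86.24130214912702 -86.61643226694096
```

View pics/c4.png

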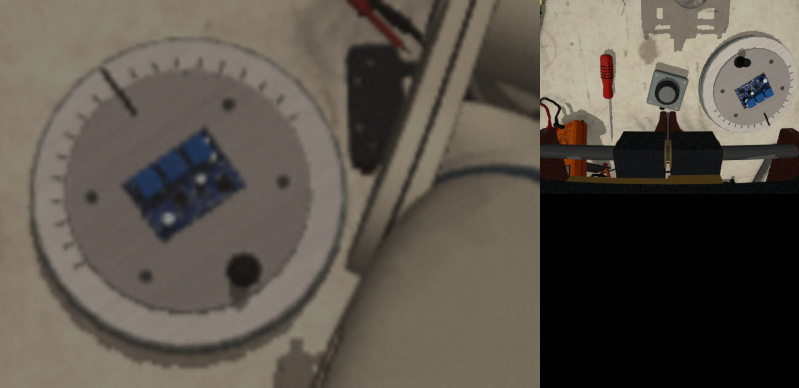

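The crop shows the plate unobstructed, with the index mark and long line now forming one line from about (103,70) to (133,115). The remainder is only about 0.006 rad. I'll cross-check that in the wrist view and with a re-measured centre before locking.

```bash
python3 - <<'E'
from rem import *
c=dict(np.load("pics/t4.npz"));f=c["frame"]
s=800/540*1.0
B=[dark(f,int(x*s)-15,int(x*s)+15,int(y*s)-15,int(y*s)+15,75) for x,y in[(229,104),(146,276),(92,197),(283,182)]]
P=[w(c,b[0],b[1],29) for b in B];C=np.mean(P,0);print("C",C)
def rep(c,g,conv,C,box,T):
    m=(g<T).astype(np.uint8);x0,x1,y0,y1=box
    ys,xs=np.nonzero(m[y0:y1,x0:x1]);X=np.array([conv(x+x0,y+y0) for x,y in zip(xs,ys)])-C
    r=np.linalg.norm(X[:,:2],axis=1);a=np.arctan2(X[:,1],X[:,0]);k=(r>62)&(r<108)&(abs(a-.58)<.12)
    for lo,hi in((67,85),(88,104)):
        q=k&(r>lo)&(r<hi);print(lo,hi,q.sum(),a[q].mean())
g=cv2.resize(f[155:270,220:380],None,fx=5,fy=5,interpolation=cv2.INTER_CUBIC).max(2)
rep(c,g,lambda x,y:w(c,x,y,28),C,(140,215,90,180),75)
d=dict(np.load("pics/w4.npz"));print("wrist C px",px(d,C),"mark px",px(d,C+74*np.array([np.cos(.58),np.sin(.58),0])))
u,v=px(d,C+90*np.array([np.cos(.58),np.sin(.58),0])).astype(int)
g2=cv2.resize(d["frame"],None,fx=3,fy=3,interpolation=cv2.INTER_CUBIC)
gm=g2.max(2)
# wrist: centre from bolts
Q=[]
for p in P:
    a,b=px(d,p)*3+1;x,y=int(a),int(b);sub=gm[y-21:y+22,x-21:x+22]
    ys,xs=np.nonzero(sub<sub.min()+40);Q.append(onz(d,(x-21+xs.mean()-1)/3,(y-21+ys.mean()-1)/3,29))
Cw=np.mean(Q,0);print("Cw",Cw,[np.linalg.norm(q-Cw) for q in Q])
x,y=3*u,3*v
rep(d,gm,lambda a,b:onz(d,(a-1)/3,(b-1)/3,28),Cw,(x-110,x+110,y-110,y+110),75)
cv2.imwrite("pics/w4c.png",g2[y-150:y+150,x-200:x+200,::-1])
E
```

```text
C [561.19290865 -49.14627968  29.        ]
67 85 389 0.5794333633685915
88 104 193 0.5877803181106602
wrist C px [458.71019782 194.75204518] mark px [485.9856925  252.37795912]
Cw [560.07682341 -47.61246014  29.        ] [np.float64(66.05947587459201), np.float64(66.03725366057954), np.float64(66.06710707926696), np.float64(66.02701850790791)]
67 85 467 0.5858285717285072
88 104 272 0.5752054520197012
```

View pics/w4c.png

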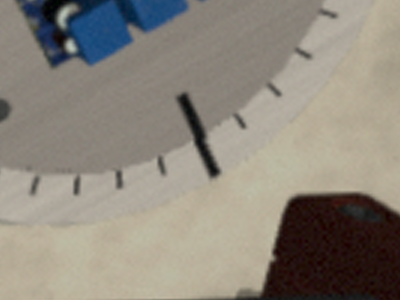

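The wrist crop shows the index mark, from (182,95) to (202,140), running straight on into the long line, from (202,140) to (214,176). My check used one plane for both marks, so I'll redo it with the true heights (29 and 25.5).

```bash
python3 - <<'E'
from rem import *
Cs={"t":np.array([561.19,-49.15,29]),"w":np.array([560.08,-47.61,29])}
for n in"tw":
    d=dict(np.load(f"pics/{n}4.npz"));C=Cs[n]
    g=cv2.resize(d["frame"],None,fx=3,fy=3,interpolation=cv2.INTER_CUBIC).max(2)
    x,y=(px(d,C+86*np.array([np.cos(.58),np.sin(.58),0]))*3).astype(int)
    for T in(65,80):
        o=[]
        for z,lo,hi in((29,68,83),(25.5,90,103)):
            ys,xs=np.nonzero(g[y-110:y+110,x-110:x+110]<T)
            X=np.array([onz(d,(a+x-110-1)/3,(b+y-110-1)/3,z) for a,b in zip(xs,ys)])-C
            r=np.linalg.norm(X[:,:2],axis=1);a=np.arctan2(X[:,1],X[:,0]);q=(r>lo)&(r<hi)&(abs(a-.58)<.1);o.append(a[q].mean())
        print(n,T,o,"remain",o[1]-o[0])
E
```

```text
t 65 [np.float64(0.5820488952388855), np.float64(0.5856327757073466)] remain 0.0035838804684611425
t 80 [np.float64(0.5795449451282593), np.float64(0.5854442598133988)] remain 0.0058993146851394895
w 65 [np.float64(0.5810182997975971), np.float64(0.5848376374931583)] remain 0.003819337695561198
w 80 [np.float64(0.5810692070167462), np.float64(0.5849606421426222)] remain 0.003891435125875975
```

Both views agree the mark is within about 0.004 rad (0.2°), so it is lined up. Now press the button.

```bash
python3 -m pendant '{"offset":[[0,-0.2,-4],[0,-0.2,-8],[0,-0.2,-10],[0,-0.2,-10.8],[0,-0.2,-11.1],[0,-0.2,-11.3],[0,-0.2,-11.4],[0,-0.2,-11.4]],"dr":[[0,0,0],[0,0,0],[0,0,0],[0,0,0],[0,0,0],[0,0,0],[0,0,0],[0,0,0]]}'
```

```text
time_s: 8.9
position: [567.0, -232.8, 74.4]
tool_rot: [-0.0, 1.0, -0.0, 0.001]
force: [-0.1, 1.3, 2.3]
width: 0.007
grip_force: 1.2
```

```bash
python3 -m pendant '{"offset":[[0,0,-0.1],[0,0,-0.2],[0,0,-0.3],[0,0,-0.35],[0,0,-0.35]],"dr":[[0,0,0],[0,0,0],[0,0,0],[0,0,0],[0,0,0]]}'
```

```text
time_s: 9.52
position: [567.1, -232.9, 71.2]
tool_rot: [-0.0, 1.0, -0.0, 0.001]
force: [-0.5, 1.5, 11.0]
width: 0.006
grip_force: 5.6
```

The force is 11 N, well past the 4 N needed, so the button is on its stop. Now let go and check.

```bash
python3 -m pendant '{"offset":[[0,0,-0.05],[0,0,-0.05],[0,0,1],[0,0,4],[0,0,8],[0,0,12],[0,0,12],[0,0,12],[0,0,12]],"dr":[[0,0,0],[0,0,0],[0,0,0],[0,0,0],[0,0,0],[0,0,0],[0,0,0],[0,0,0],[0,0,0]]}'
python3 - <<'E'
from rem import *
c=snap("top","pics/t5.png");rem(c,(172,200,133,157))
a=dict(np.load("pics/top0.npz"))
d=np.abs(a["frame"].astype(int)-c["frame"]).max(2)
for n,(u,v) in dict(tin=(155,226),tape=(176,301),cutter=(168,140),driver=(408,210)).items():print(n,d[v-25:v+25,u-18:u+18].max())
print(arm.get_obs()["force"])
E
```

```text
time_s: 10.65
position: [565.4, -232.3, 188.5]
tool_rot: [-0.0, 1.0, 0.001, -0.001]
force: [-1.3, 0.0, -0.3]
width: 0.002
grip_force: 0.0
 (np.float64(182.63601532567048), np.float64(144.5287356321839), 261) r 78.44706475902855 angles [np.float64(0.5793350707513464), np.float64(0.5849553038195553)] remain 0.005620233068208913 postY now/goal -86.30779864976103 -86.62702402623259
tin 8
tape 8
cutter 8
driver 113
[-0.43642097 -0.08152874 -1.35974457]
```

```bash
python3 -c "
from workcell import arm
print(arm.sign_off())"
```

```text
the job is handed in; nothing more can be done
None
```

I pushed the turntable until its index mark was within about 0.005 rad (0.3°) of the long line. I then pressed the lock button once onto its stop (11 N), let go and handed the job in at about 11 s. The tin, tape and cutter had not moved; I did not re-check the tray, and the arm hid the screwdriver in the last picture, though the tool never came down near either.

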